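# Stand the toppled tube racks back up

## Task

Two empty tube racks have toppled onto their sides in the spill tray. Without picking them up, push each one over with the fingertips so that it rolls over the long foot edge on which it lies, that edge staying down on the mat, and stands upright on its feet again, wholly inside the tray. Leave alone the rack of samples that still stands in the tray, and the bottle and the jar beside it.

Things in the scene. Friction and masses are not known exactly. Their poses are not given: they have to be found in the camera images.
- rack_one: Empty blue plastic 30-place tube rack, toppled onto a long side. Standing: 104 mm (x) by 126 mm (y) by 72 mm high (z, feet to grid top). Origin: centre of the underside. Lying: its z is level, from feet to grid top; its x points up; it is 104 mm high and 72 mm deep. 0.13 to 0.25 kg. Its grid top faces the robot, within 30 degrees; its feet face away.
- rack_two: Empty blue plastic 30-place tube rack, toppled onto a long side. Standing: 104 mm (x) by 126 mm (y) by 72 mm high (z, feet to grid top). Origin: centre of the underside. Lying: its z is level, from feet to grid top; its x points up; it is 104 mm high and 72 mm deep. 0.13 to 0.25 kg. Its grid top faces away from the robot, within 30 degrees; its feet face it.
- rack_one_edge (a point): Midpoint of the rack's 126 mm foot edge that now lies on the mat, 52 mm along -x from its origin: the edge to roll over. Centre of mass on the rack's middle axis, about 36 mm above the feet: it overbalances by itself once rolled 35 to 40 degrees about this edge.
- rack_two_edge (a point): Midpoint of the rack's 126 mm foot edge that now lies on the mat, 52 mm along -x from its origin: the edge to roll over. Both racks: 4 mm end panels (104 x 72 mm) at both ends of y are also the feet; between them a closed base plate 8 to 12 mm above the feet and square-grid plates at 46 to 50 and 68 to 72 mm, cells too small for a fingertip.
- tray: Fixed steel spill tray, 400 mm (x) by 740 mm (y) outside, standing on the bench, with 4 mm walls 18 mm high; a dark non-slip rubber mat covers its floor, mat top 6 mm above the bench (friction about 1). Origin: centre of the underside.
- sample_rack: Bystander: a rack of the same kind standing on its feet in the tray, holding capped sample tubes, 112 mm high over the caps, loose. Origin: centre of the underside.
- reagent_bottle: Bystander: amber reagent bottle, 62 mm in diameter, 135 mm high, standing loose beside the tray. Origin: centre of the underside.
- specimen_jar: Bystander: specimen jar, 60 mm in diameter, 65 mm high, standing loose beside the tray. Origin: centre of the underside.
Mind the look-alikes: they are no part of the job. What is shaped like the rack_two but black, brown or green is not meant.

How it is judged:
By the outcome, as a careful person would: the job done as asked, in the order asked, and still so for the second after the job is handed in, with the robot touching nothing.
It also fails if it takes over 53 s, if anything falls off the work surface, if the arm or the gripper's body presses on something with over 40 N, if the wrist force passes 120 N, or if a joint passes its speed limit or range.

## Robot

A 6-joint arm with a two-finger parallel gripper is mounted at the origin on the work surface. World frame = base frame: x ahead of the robot, y to its left, z up, the work surface at z = 0. Lengths are in m, angles in rad, forces in N, time in s.
With the tool pointing down it reaches from about 0.35 to 0.8 m from the base axis. Payload 7.3 kg.
Tool frame: the origin (TCP) lies between the finger pads; the fingertips stand 22 mm ahead of it and the grasp point (between the pads) lies 3 mm ahead of it (env.tcp_to_tips is the distance from the TCP to the fingertips, in m); z points along the fingers, y is the direction in which the jaws open and shut (so a half turn about z gives the same grasp; the last joint's range is limited). The gripper opens to 85 mm and grips with 20 to 120 N. Pads are 22 mm wide; open, the fingers measure 114 mm over their backs; the gripper's body (76 mm by 85 mm) begins 54 mm behind the grasp point. The pads swing forward as they close: fully open they stand 13 mm farther back than shut.
Start: joints at [1.033, 0.342, 1.524, -0, 1.275, -0.146], TCP at [0.2, 0.485, 0.253] pointing down, gripper open.
Joint ranges: [-2.53, 2.53], [-0.77, 2.02], [0.04, 2.7], [-1, 4.14], [0.28, 2.66], [-3.11, 3.11]. Speed limits (rad/s): [2.57, 2.57, 3.14, 3.14, 3.14, 3.14].

## Interface

Orientations are given as a unit quaternion [x, y, z, w].
In Python, from workcell import env gives the robot as it stands.
- The arm moves only by the tool apply_moves, never from a script. Its argument "motion" is one flat list of numbers, 7 for each row, row after row: the shift along the tool's x, y, z in mm, then the turn, a rotation vector about the tool's x, y, z in rad, then the opening, from 0 (shut) to 1 (fully open). A call has 1 to 5 rows; each row shifts and turns the pose as measured when the row begins, along the tool's axes as they then stand; what a row does not reach is not made up. A row lasts 1/8 s, in which the tool goes at most 62.5 mm and 10.7 degrees, less where a joint would pass 70% of its speed; a pose out of reach is approached as far as the arm can. A call with a gripper value outside its range is refused whole. The fingers move at their own pace and stop on an object; "newtons" is the grip in N (left out, the last holds). Time passes only in rows, so rows that do not move let the fingers close. It gives the time, the measured TCP pose, the force and the opening at its end, in the units of the state.
- env.sense(): the state, without advancing time (a new reading comes with each control period).
- env.get_image(name): name is "side" or "top"; returns a dict with "image" (420x560x3 uint8, red, green, blue), "depth" (420x560 float32, m along the optical axis (not along the pixel's ray), 0 where there is no reading), "intrinsics" (3x3 intrinsics, pixels), "pose" (4x4, takes a point from camera to world coordinates). Camera axes: x right, y down, z forward; pixel columns grow to the right and rows downward; lengths in m; the calibration is good to about 2 mm. A picture is of the moment at which its call begins.
- env.finish_job(): hands the job in, once; it reports no verdict.
The state is a dict: "clock": time; "joint_pos": joint angles; "dq": joint speeds; "tau": joint torques, N m; "tcp_pos": TCP position; "eef_rot": TCP orientation; "ft_force": force on the tool from outside, world axes, zero at the start; "ft_torque": the same for the moment, N m; "grip_width": finger opening in m.
Only numpy, scipy, OpenCV 4.12 (cv2) and the standard library are available. Lean on these libraries where they do the work, as an engineer would, in place of code of your own. Each camera call takes 0.05 s, during which the arm holds its last target.

## Working session

There is one attempt and no reset: what is moved stays moved. The work goes in short steps, Python scripts to look and compute and a tool call to move; the robot and the scene stay as the last step left them, time stands still between calls to the robot, and variables do not carry over. Pictures are saved under pics/ and viewed, and the job is handed in when it is done.

Besides the shell and the picture viewer there is one more tool, called as name(argument=value, ...) on one line, values as JSON. apply_moves: Moves the arm, as the interface text tells. Its arguments: {"type":"object","properties":{"motion":{"type":"array"},"newtons":{"type":"number"}},"required":["motion"]}

```bash
ls; mkdir -p pics
cat > h.py <<'E'
import numpy as np, cv2
from workcell import env
def grab(n):
    d=env.get_image(n); return d
def save(d,name): cv2.imwrite('pics/'+name,d['image'][:,:,::-1])
def pts(d):
    K=d['intrinsics'];T=d['pose'];z=d['depth'];h,w=z.shape
    u,v=np.meshgrid(np.arange(w),np.arange(h))
    P=np.stack([(u-K[0,2])/K[0,0]*z,(v-K[1,2])/K[1,1]*z,z],-1)
    return P@T[:3,:3].T+T[:3,3]
E
python3 - <<'E'
from h import *
for n in('top','side'):
    d=grab(n);save(d,n+'0.png');np.savez(n+'0.npz',**d)
    print(n,d['intrinsics'][0,0],d['pose'].round(3).tolist(),(d['depth']>0).mean())
print(env.sense())
E
```

```text
pics
top 540.9699921839597 [[0.011, -0.996, 0.091, 0.402], [-1.0, -0.011, 0.004, -0.002], [-0.003, -0.092, -0.996, 1.549], [0.0, 0.0, 0.0, 1.0]] 0.9960374149659864
side 399.2871017209572 [[-0.996, -0.075, 0.053, 0.504], [-0.091, 0.756, -0.648, 0.662], [0.009, -0.65, -0.76, 0.861], [0.0, 0.0, 0.0, 1.0]] 0.9960119047619047
{'clock': 0.1, 'joint_pos': array([ 1.03298157e+00,  3.42666783e-01,  1.52491133e+00, -2.07247898e-05,
        1.27542854e+00, -1.45990340e-01]), 'dq': array([-0.00027032, -0.00156434, -0.00249823,  0.00232292, -0.00034966,
       -0.0016626 ]), 'tau': array([ 2.25813077e-03, -4.34446800e+01, -2.46491343e+01, -2.10651558e-05,
        4.64243582e-03,  5.38554929e-06]), 'tcp_pos': array([0.20029309, 0.48493292, 0.25269186]), 'eef_rot': array([ 1.94658358e-01,  9.80870850e-01, -6.69403594e-04, -2.27706179e-04]), 'ft_force': array([-0.5583975 ,  0.26912655, -0.34467427]), 'ft_torque': array([-0.00197486,  0.00755034,  0.00132652]), 'grip_width': 0.08516331618751993}
```

View pics/top0.png

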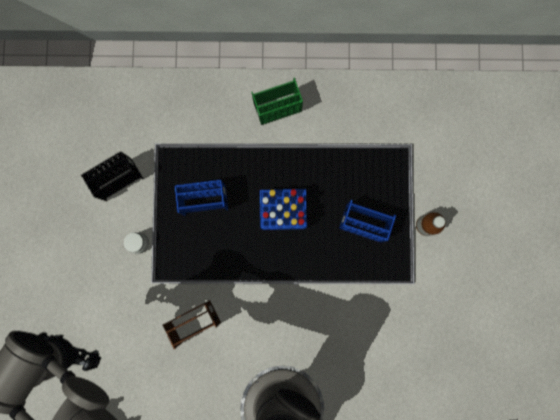

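View pics/side0.png

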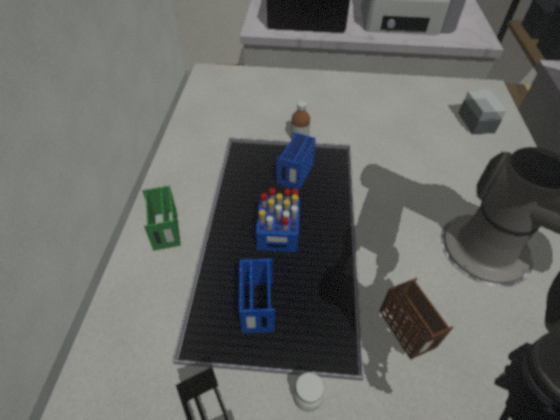

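The top view shows two toppled blue racks at about (200,196) and (368,221). The sample rack stands between them at (283,209). The look-alikes are green (277,102), black (110,176) and brown (190,324). Next I enlarge the blue ones to see which way each faces.

Run:
```python
from h import *
t=np.load('top0.npz');s=np.load('side0.npz')
a=cv2.imread('pics/top0.png');b=cv2.imread('pics/side0.png')
f=lambda im,x,y,w,h:cv2.resize(im[y:y+h,x:x+w],(390,290),interpolation=cv2.INTER_CUBIC)
A=np.hstack([f(a,160,165,80,60),f(a,330,190,80,60)])
B=np.hstack([f(b,210,245,120,90),f(b,240,125,120,90)])
im=np.vstack([A,B]);cv2.imwrite('pics/crop0.png',np.clip(im*1.6,0,255).astype('u1'))
for n,d in(('top',t),('side',s)):
    P=pts(d);hsv=cv2.cvtColor(d['image'],cv2.COLOR_RGB2HSV)
    m=cv2.inRange(hsv,(105,120,40),(130,255,255))
    k,l,st,c=cv2.connectedComponentsWithStats(m)
    for i in range(1,k):
        if st[i,4]<60: continue
        Q=P[l==i];print(n,st[i],c[i].round(),Q.mean(0).round(3),np.percentile(Q,[1,99],axis=0).round(3).tolist())
        hi=Q[Q[:,2]>0.100]
        if len(hi)>10:
            r=cv2.minAreaRect((hi[:,:2]*1000).astype('f4'));print('  top face rect',r,np.median(hi[:,2]))
```

```text
top [ 174  179   54   36 1230] [199. 195.] [0.584 0.235 0.069] [[0.537, 0.162, 0.001], [0.633, 0.314, 0.117]]
  top face rect ((534.0905151367188, 131.9707489013672), (355.2477722167969, 126.43315887451172), 65.05746459960938) 0.10995448906731387
top [ 259  189   49   42 1314] [281. 209.] [0.548 0.008 0.064] [[0.496, -0.063, 0.002], [0.608, 0.072, 0.087]]
top [ 339  199   57   43 1147] [367. 223.] [ 0.512 -0.229  0.07 ] [[0.466, -0.308, 0.001], [0.568, -0.157, 0.116]]
  top face rect ((498.7145690917969, -141.82872009277344), (123.16661834716797, 316.35528564453125), 13.51745319366455) 0.11002554967615563
side [ 276  133   39   56 1461] [296. 160.] [ 0.52  -0.21   0.074] [[0.469, -0.304, 0.005], [0.578, -0.154, 0.113]]
  top face rect ((535.7411499023438, 183.01028442382812), (955.4963989257812, 98.39431762695312), 87.95266723632812) 0.10864443179319999
side [ 255  198   46   55 1143] [278. 234.] [0.548 0.049 0.053] [[0.497, -0.087, 0.005], [0.614, 0.071, 0.082]]
side [ 238  257   38   77 2096] [255. 293.] [0.584 0.225 0.064] [[0.536, 0.096, 0.005], [0.639, 0.297, 0.113]]
  top face rect ((552.9742431640625, 415.5020751953125), (71.50419616699219, 502.62750244140625), 8.609315872192383) 0.11036322013657712
```

View pics/crop0.png

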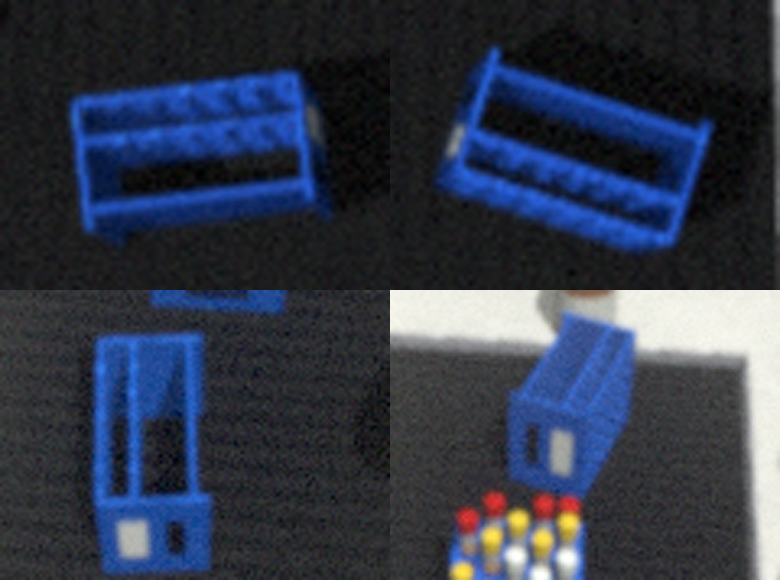

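Upper left crop is the left rack: the two grid plates are on the far side and the base plate is near the robot, so it is rack_two. In the right rack the grids face the robot, so it is rack_one. Now I measure both precisely, along with the tray.

```bash
cat >> h.py <<'E'
def ray(d,uv,z):
    K=d['intrinsics'];T=d['pose'];uv=np.atleast_2d(uv).astype(float)
    r=np.c_[(uv[:,0]-K[0,2])/K[0,0],(uv[:,1]-K[1,2])/K[1,1],np.ones(len(uv))]@T[:3,:3].T
    return T[:3,3]+r*((z-T[2,3])/r[:,2])[:,None]
E
python3 - <<'E'
from h import *
for n in('top','side'):
    d=np.load(n+'0.npz');P=pts(d);hsv=cv2.cvtColor(d['image'],cv2.COLOR_RGB2HSV)
    m=cv2.inRange(hsv,(105,120,40),(130,255,255))
    for nm,yr in(('one',(-.33,-.13)),('two',(.13,.34))):
        q=(m>0)&(P[...,2]>.100)&(P[...,2]<.122)&(P[...,1]>yr[0])&(P[...,1]<yr[1])&(P[...,0]>.4)&(P[...,0]<.7)
        q=cv2.morphologyEx(q.astype('u1'),cv2.MORPH_OPEN,np.ones((2,2)))
        k,l,st,c=cv2.connectedComponentsWithStats(q); 
        keep=np.isin(l,[i for i in range(1,k) if st[i,4]>15])
        v,u=np.nonzero(keep);zt=np.median(P[keep][:,2]);X=ray(d,np.c_[u,v],.110)[:,:2]*1000
        r=cv2.minAreaRect(X.astype('f4'));print(n,nm,len(X),'z',zt.round(4),r,'\n',cv2.boxPoints(r).round().tolist())
d=np.load('top0.npz');P=pts(d);v=cv2.cvtColor(d['image'],cv2.COLOR_RGB2GRAY)
m=(v<45).astype('u1');m=cv2.morphologyEx(m,cv2.MORPH_OPEN,np.ones((5,5)))
# tray corners by rim pixels
g=np.array([[154,145],[412,145],[414,281],[153,281]]);print(ray(d,g,.018).round(3))
cv2.imwrite('pics/tray.png',cv2.resize(d['image'][130:295,140:425,::-1],None,fx=2.8,fy=2.8))
E
```

```text
top one 219 z 0.104 ((514.5867309570312, -228.77943420410156), (126.65373992919922, 70.36444091796875), 72.1816177368164) 
 [[462.0, -278.0], [529.0, -300.0], [567.0, -179.0], [500.0, -158.0]]
top two 276 z 0.1009 ((576.3527221679688, 225.05218505859375), (72.98799896240234, 127.14618682861328), 7.3265299797058105) 
 [[532.0, 283.0], [548.0, 157.0], [621.0, 167.0], [604.0, 293.0]]
side one 321 z 0.1018 ((516.3282470703125, -214.21597290039062), (131.9246063232422, 73.69950103759766), 71.01914978027344) 
 [[460.0, -265.0], [530.0, -289.0], [573.0, -164.0], [503.0, -140.0]]
side two 536 z 0.1056 ((578.2222900390625, 234.5614776611328), (71.38259887695312, 130.80300903320312), 8.510913848876953) 
 [[533.0, 294.0], [553.0, 165.0], [623.0, 175.0], [604.0, 305.0]]
[[ 0.735  0.376  0.018]
 [ 0.742 -0.366  0.018]
 [ 0.354 -0.367  0.018]
 [ 0.346  0.366  0.018]]
```

View pics/tray.png

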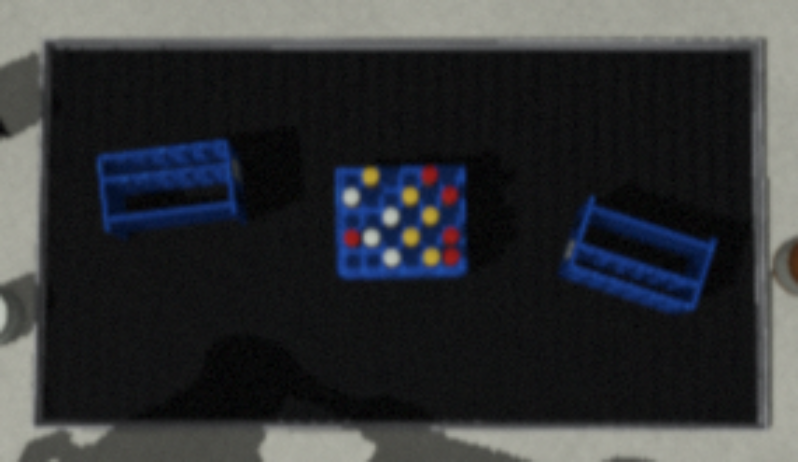

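Measured with the top view, and x agrees with the side view to about 2 mm:
- **rack_one:** grid-face midpoint ≈ (0.481, -0.218), roll direction ≈ -18°. It lands inside the tray with about 30 mm to spare.
- **rack_two:** far-face midpoint ≈ (0.612, 0.230), roll direction ≈ 187.7°. It lands well inside the tray.

rack_one goes first. I move high over the tray.

apply_moves(motion=[-50,-34,0,0,0,-0.079,0.6,-50,-34,0,0,0,0,0.6,-50,-34,0,0,0,0,0.6,-50,-34,0,0,0,0,0.6,-50,-34,0,0,0,0,0.6])

```text
clock: 0.72
tcp_pos: [0.385, 0.2402, 0.251]
eef_rot: [0.15, 0.989, -0.001, -0.001]
ft_force: [1.9, 0.4, 0.3]
grip_width: 0.0511
```

apply_moves(motion=[-23,-51,0,0,0,0,0.6,-23,-51,0,0,0,0,0.6,-23,-51,0,0,0,0,0.6,-23,-51,0,0,0,0,0.6,-23,-51,0,0,0,0,0.6])

```text
clock: 1.35
tcp_pos: [0.4203, -0.0467, 0.2505]
eef_rot: [0.15, 0.989, -0.001, -0.001]
ft_force: [0.8, 0.1, -0.8]
grip_width: 0.0512
```

apply_moves(motion=[-20,-50,0,0,0,0,0.6,-20,-50,0,0,0,0,0.6,0,-20,0,0,0,0,0.6,0,0,0,0,0,0,0.6])

```text
clock: 1.85
tcp_pos: [0.4217, -0.1808, 0.2494]
eef_rot: [0.153, 0.988, -0.001, -0.002]
ft_force: [-0.1, 0.2, 0.1]
grip_width: 0.0511
```

apply_moves(motion=[0,-18,45,0,0,0,0.6,0,0,45,0,0,0,0.6,0,0,40,0,0,0,0.6,-25,0,6,0,0,0,0.6,0,0,0,0,0,0,0.6])

```text
clock: 2.48
tcp_pos: [0.441, -0.2016, 0.1099]
eef_rot: [0.152, 0.988, -0.0, -0.002]
ft_force: [0.5, 0.8, 0.2]
grip_width: 0.051
```

Run:
```python
from h import *
a=grab('top');b=grab('side')
f=lambda im,x,y,w,h:cv2.resize(im[y:y+h,x:x+w,::-1],(390,390),interpolation=cv2.INTER_CUBIC)
cv2.imwrite('pics/pre1.png',np.clip(1.5*np.hstack([f(a['image'],310,160,120,120),f(b['image'],230,100,130,130)]),0,255).astype('u1'))
s=env.sense();print(s['tcp_pos'],s['ft_force'],s['joint_pos'])
```

```text
[ 0.4395622  -0.20113649  0.11027123] [-0.63498726  0.04858207 -0.23199167] [-0.58658898  0.44213432  1.82309206 -0.00269359  0.88016136 -1.85049253]
```

View pics/pre1.png

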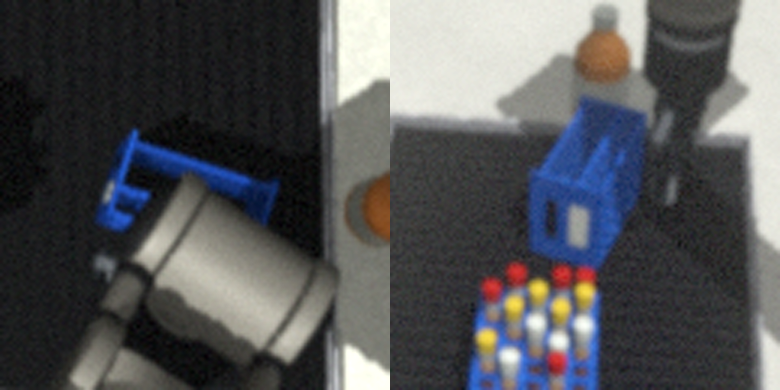

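The fingers stand just short of rack_one's grid face, at side-crop pixel (670,190). Everything else is clear, so I approach to contact.

apply_moves(motion=[-14,0,0,0,0,0,0.6,-8,0,0,0,0,0,0.6,-6,0,0,0,0,0,0.6,-6,0,-1,0,0,0,0.6])

```text
clock: 3.08
tcp_pos: [0.474, -0.2114, 0.1129]
eef_rot: [0.152, 0.988, -0.001, -0.001]
ft_force: [-0.5, -0.1, -0.5]
grip_width: 0.0512
```

apply_moves(motion=[-8,0,-5,0,0,0,0.6,-8,0,-5,0,0,0,0.6,-9,0,-4,0,0,0,0.6,-9,0,-4,0,0,0,0.6])

```text
clock: 3.58
tcp_pos: [0.5083, -0.2224, 0.1322]
eef_rot: [0.152, 0.988, -0.001, -0.001]
ft_force: [-0.2, 0.3, -0.4]
grip_width: 0.0514
```

```bash
cat > look.py <<'E'
from h import *
import sys
a=grab('top');b=grab('side')
f=lambda im,x,y,w,h:cv2.resize(im[y:y+h,x:x+w,::-1],(390,390),interpolation=cv2.INTER_CUBIC)
g=list(map(int,sys.argv[2:]))
cv2.imwrite(sys.argv[1],np.clip(1.5*np.hstack([f(a['image'],*g[:4]),f(b['image'],*g[4:])]),0,255).astype('u1'))
s=env.sense();print(s['clock'],s['tcp_pos'],s['ft_force'],s['joint_pos'])
E
python3 look.py pics/push1.png 310 160 120 120 230 100 130 130
```

```text
3.675 [ 0.50888862 -0.22267619  0.13237617] [-1.08651616  0.71126412  0.77464146] [-0.54937987  0.51956602  1.60246424 -0.00236978  1.01981165 -1.8139326 ]
```

View pics/push1.png

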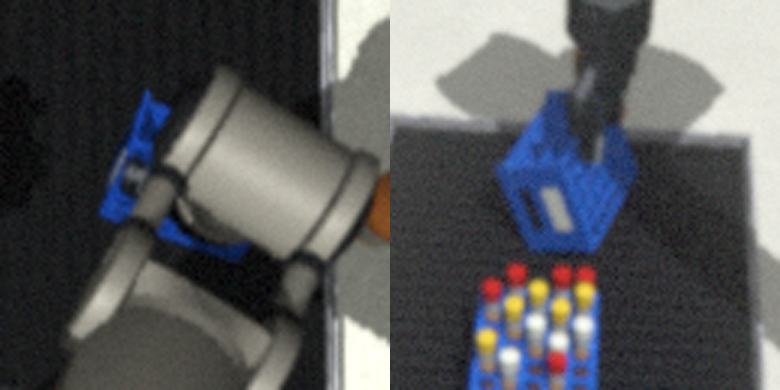

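rack_one is tilted about 30° and rolling about its far edge, with the tips on the grid face. I push it past the balance point.

apply_moves(motion=[-9,0,-2,0,0,0,0.6,-9,0,-1,0,0,0,0.6,-8,0,0,0,0,0,0.6,0,0,0,0,0,0,0.6])

```text
clock: 4.18
tcp_pos: [0.5354, -0.2309, 0.1351]
eef_rot: [0.152, 0.988, -0.001, -0.001]
ft_force: [0.4, -0.3, -0.6]
grip_width: 0.0514
```

```bash
python3 look.py pics/push2.png 310 160 120 120 230 100 130 130
```

```text
4.275 [ 0.53476732 -0.23065368  0.13509108] [ 0.01716833 -0.48116117  0.32385519] [-0.53779133  0.55977023  1.51894524 -0.00221931  1.06431915 -1.80246781]
```

View pics/push2.png

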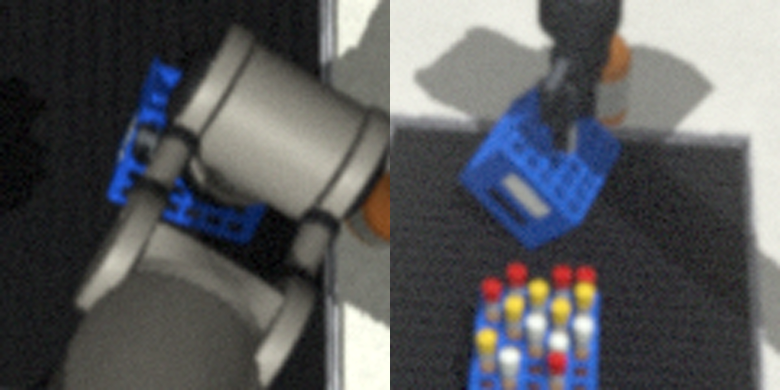

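It stands near balance, so I push on.

apply_moves(motion=[-8,0,0,0,0,0,0.6,-8,0,0,0,0,0,0.6,0,0,0,0,0,0,0.6,0,0,0,0,0,0,0.6])

```text
clock: 4.78
tcp_pos: [0.5509, -0.2357, 0.1349]
eef_rot: [0.152, 0.988, -0.001, -0.001]
ft_force: [0.2, 0.3, -0.2]
grip_width: 0.0513
```

```bash
python3 look.py pics/push3.png 310 160 120 120 230 100 130 130
```

```text
4.875 [ 0.55077915 -0.23571598  0.13499912] [0.42588936 0.35057604 0.1001714 ] [-0.5313115   0.58718839  1.46766646 -0.00217126  1.08850844 -1.79587793]
```

View pics/push3.png

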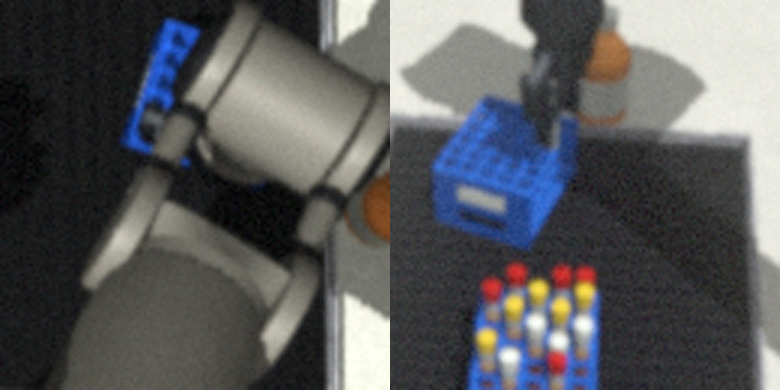

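rack_one now stands upright. I raise the arm and travel to rack_two's far side, turning on the way.

apply_moves(motion=[0,0,-40,0,0,0,0.6,0,0,-50,0,0,0,0.6,0,0,-30,0,0,-0.15,0.6,0,0,0,0,0,-0.15,0.6,0,0,0,0,0,-0.14,0.6])

```text
clock: 5.5
tcp_pos: [0.5501, -0.2353, 0.2589]
eef_rot: [-0.074, 0.997, 0.0, -0.002]
ft_force: [-0.1, 1.6, -0.4]
grip_width: 0.051
```

```bash
cat > to.py <<'E'
from h import *
import sys
from scipy.spatial.transform import Rotation as R
s=env.sense();r=R.from_quat(s['eef_rot']);t=np.array(list(map(float,sys.argv[1:4])))
x=r.as_matrix()[:,0];print(s['tcp_pos'].round(4),'xang',np.degrees(np.arctan2(x[1],x[0])).round(1),'toolshift mm',(r.inv().apply(t-s['tcp_pos'])*1000).round(1),s['ft_force'].round(1),s['joint_pos'].round(2))
E
python3 to.py .667 .237 .253
```

```text
[ 0.5501 -0.2353  0.2589] xang -171.5 toolshift mm [-185.1  449.9    5.4] [-0.1  1.6 -0.4] [-0.53  0.48  1.3  -0.    1.37 -2.25]
```

apply_moves(motion=[-21,50,0,0,0,0,0.6,-21,50,0,0,0,0,0.6,-21,50,0,0,0,0,0.6,-21,50,0,0,0,0,0.6,-21,50,0,0,0,0,0.6])

```text
clock: 6.12
tcp_pos: [0.6179, 0.0302, 0.2591]
eef_rot: [-0.07, 0.998, -0.001, -0.001]
ft_force: [0.4, -0.4, 0.5]
grip_width: 0.0513
```

apply_moves(motion=[-21,50,0,0,0,0,0.6,-21,50,0,0,0,0,0.6,-21,50,0,0,0,0,0.6,-10,30,0,0,0,0,0.6,0,0,0,0,0,0,0.6])

```text
clock: 6.75
tcp_pos: [0.6646, 0.2293, 0.2578]
eef_rot: [-0.073, 0.997, -0.001, -0.002]
ft_force: [-0.2, -1.8, -0.8]
grip_width: 0.0514
```

```bash
python3 to.py .667 .237 .113; python3 look.py pics/over2.png 310 130 130 130 160 120 240 240
python3 - <<'E'
from h import *
for n in('top','side'):
    d=grab(n);np.savez(n+'1.npz',**d);save(d,n+'1.png');P=pts(d);hsv=cv2.cvtColor(d['image'],cv2.COLOR_RGB2HSV)
    m=(cv2.inRange(hsv,(105,120,40),(130,255,255))>0)&(P[...,1]<-.13)&(P[...,1]>-.36)&(P[...,2]>.062)&(P[...,2]<.095)
    X=pts(d)[m];print(n,m.sum(),np.median(X[:,2]))
    v,u=np.nonzero(m);r=cv2.minAreaRect((ray(d,np.c_[u,v],.078)[:,:2]*1000).astype('f4'));print(r,cv2.boxPoints(r).round().tolist())
E
```

```text
[0.6646 0.2293 0.2578] xang -171.6 toolshift mm [ -4.    7.4 144.8] [-0.2 -1.8 -0.8] [ 0.22  0.69  0.92 -0.    1.53 -1.49]
6.85 [0.66469942 0.22658481 0.25819247] [-0.10621988 -0.10971695 -0.19798869] [ 2.20126848e-01  6.89607161e-01  9.26750605e-01 -1.44938885e-03
  1.52871453e+00 -1.49409985e+00]
top 1092 0.0785741872028316
((600.9069213867188, -252.8033447265625), (127.41505432128906, 107.4044418334961), 72.37875366210938) [[530.0, -297.0], [633.0, -330.0], [671.0, -208.0], [569.0, -176.0]]
side 699 0.07767267133357159
((603.770263671875, -242.34860229492188), (139.52732849121094, 110.30042266845703), 71.88426208496094) [[530.0, -292.0], [634.0, -326.0], [678.0, -193.0], [573.0, -159.0]]
```

View pics/over2.png

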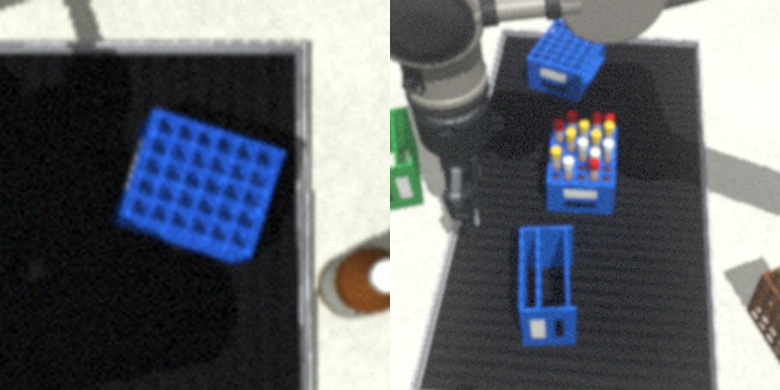

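View pics/top1.png

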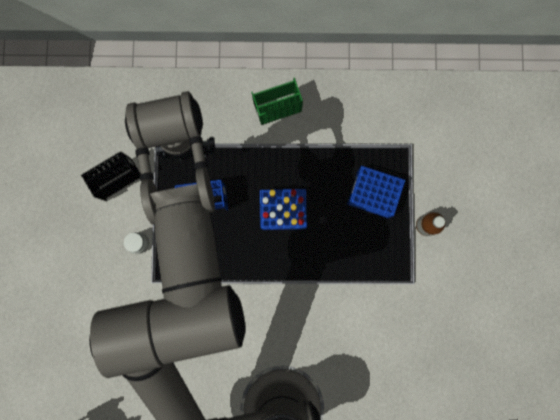

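rack_one stands upright: grid top measured at 78 mm, footprint as predicted, about 35 mm from the right wall. Next I lower behind rack_two.

apply_moves(motion=[-5,8,45,0,0,0,0.6,0,0,50,0,0,0,0.6,0,0,45,0,0,0,0.6,0,0,5,0,0,0,0.6,0,0,0,0,0,0,0.6])

```text
clock: 7.58
tcp_pos: [0.6716, 0.2264, 0.1158]
eef_rot: [-0.066, 0.998, -0.001, 0.003]
ft_force: [-0.2, -0.1, 1.0]
grip_width: 0.0511
```

```bash
python3 to.py .6125 .230 .113; python3 look.py pics/pre2.png 140 120 130 130 180 200 170 170
```

```text
[0.6716 0.2264 0.1158] xang -172.4 toolshift mm [58.2 11.4  2.5] [-0.2 -0.1  1. ] [ 0.22  0.79  1.12 -0.    1.23 -1.48]
7.675 [0.67177698 0.22676739 0.11632976] [0.38951315 0.05380335 0.09078273] [ 0.21861076  0.79324099  1.11687156 -0.0026267   1.22545812 -1.48403893]
```

View pics/pre2.png

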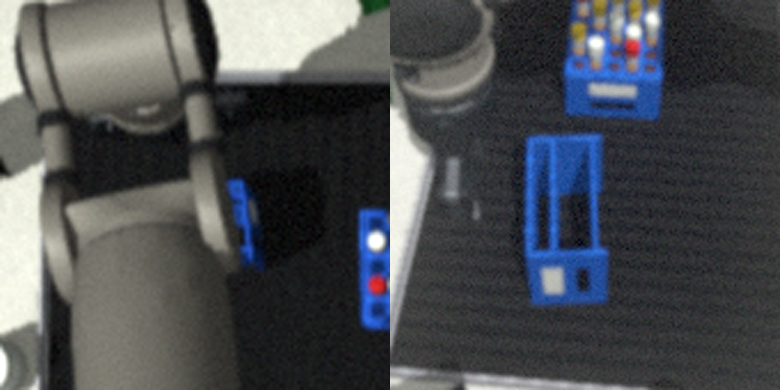

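The fingers are down behind rack_two with clear space around them. I approach to contact.

apply_moves(motion=[18,11,1,0,0,0,0.6,14,0,0,0,0,0,0.6,8,0,0,0,0,0,0.6,6,0,0,0,0,0,0.6])

```text
clock: 8.18
tcp_pos: [0.6274, 0.2321, 0.1229]
eef_rot: [-0.066, 0.998, 0.0, 0.01]
ft_force: [-0.1, 0.4, -0.4]
grip_width: 0.0509
```

apply_moves(motion=[8,0,-5,0,0,0,0.6,8,0,-5,0,0,0,0.6,9,0,-4,0,0,0,0.6,9,0,-4,0,0,0,0.6])

```text
clock: 8.68
tcp_pos: [0.5922, 0.2272, 0.1422]
eef_rot: [-0.066, 0.998, 0.001, 0.011]
ft_force: [-0.2, -0.5, 0.5]
grip_width: 0.0516
```

```bash
python3 to.py .54 .220 .135; python3 look.py pics/push4.png 140 120 130 130 180 200 170 170
```

```text
[0.5922 0.2272 0.1422] xang -172.5 toolshift mm [52.9 -0.3  6. ] [-0.2 -0.5  0.5] [ 0.25  0.63  1.37 -0.    1.12 -1.45]
8.775 [0.59209829 0.2273249  0.14261473] [0.017253   0.83237444 0.95513174] [ 0.24711995  0.62634444  1.3697184  -0.00310312  1.12362541 -1.45413941]
```

View pics/push4.png

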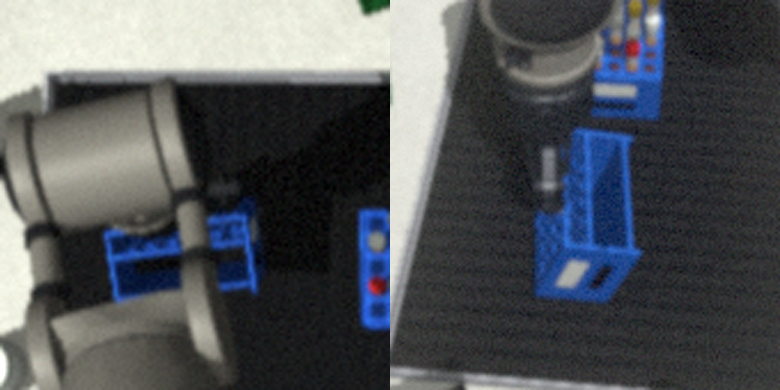

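rack_two is rolling, tilted about 25°, with its near foot edge still on the mat. I continue level.

apply_moves(motion=[9,0,0,0,0,0,0.6,9,0,0,0,0,0,0.6,9,0,0,0,0,0,0.6,8,0,1,0,0,0,0.6,0,0,0,0,0,0,0.6])

```text
clock: 9.4
tcp_pos: [0.5618, 0.2232, 0.1477]
eef_rot: [-0.066, 0.998, 0.002, 0.021]
ft_force: [-0.5, -0.4, 0.1]
grip_width: 0.051
```

```bash
python3 to.py .54 .220 .135; python3 look.py pics/push5.png 140 120 130 130 180 200 170 170
```

```text
[0.5618 0.2232 0.1477] xang -172.5 toolshift mm [22.5 -0.3 11.8] [-0.5 -0.4  0.1] [ 0.25  0.56  1.48 -0.    1.06 -1.45]
9.5 [0.56218045 0.22320412 0.14736849] [0.01673203 0.20731167 0.82618711] [ 0.25340226  0.56301393  1.47455145 -0.00495422  1.06306483 -1.44669285]
```

View pics/push5.png

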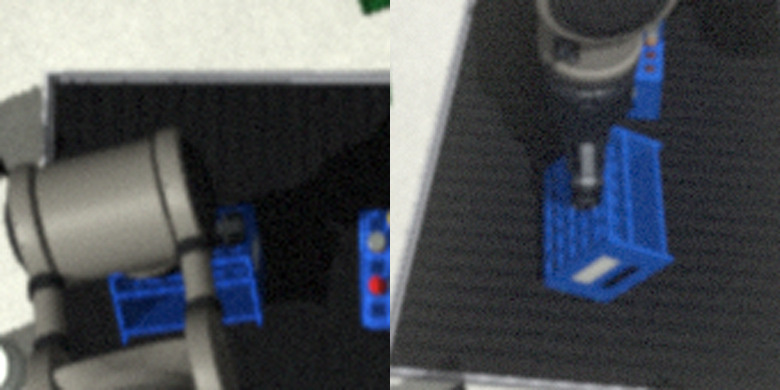

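apply_moves(motion=[9,0,1,0,0.02,0,0.6,9,0,2,0,0.02,0,0.6,8,0,2,0,0,0,0.6,0,0,0,0,0,0,0.6,0,0,0,0,0,0,0.6])

```text
clock: 10.12
tcp_pos: [0.5339, 0.2194, 0.1399]
eef_rot: [-0.066, 0.998, 0.0, -0.003]
ft_force: [-0.7, -0.2, 0.5]
grip_width: 0.0512
```

```bash
python3 to.py .54 .220 .135; python3 look.py pics/push6.png 140 120 130 130 180 200 170 170
```

```text
[0.5339 0.2194 0.1399] xang -172.5 toolshift mm [-6.1 -0.2  4.9] [-0.7 -0.2  0.5] [ 0.26  0.55  1.53  0.    1.07 -1.45]
10.225 [0.53395607 0.21939219 0.13988064] [-0.60525551  0.3921927   0.25388752] [ 2.56599895e-01  5.47428956e-01  1.52643490e+00  1.15004454e-03
  1.07277965e+00 -1.44627103e+00]
```

View pics/push6.png

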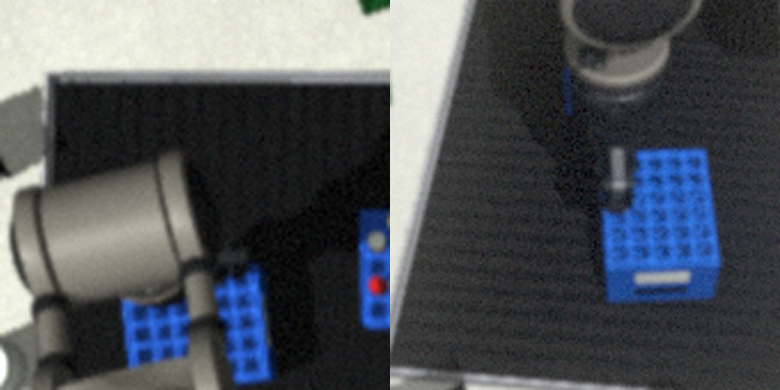

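rack_two has rolled upright. I raise and back off for the final check.

apply_moves(motion=[0,0,-40,0,0,0,0.6,0,0,-50,0,0,0,0.6,-50,0,-30,0,0,0,0.6,-55,0,0,0,0,0,0.6,-30,0,0,0,0,0,0.6])

```text
clock: 10.85
tcp_pos: [0.6701, 0.2376, 0.2642]
eef_rot: [-0.066, 0.998, 0.0, -0.002]
ft_force: [-0.4, 0.3, -0.7]
grip_width: 0.0514
```

apply_moves(motion=[0,0,0,0,0,0,0.6,0,0,0,0,0,0,0.6,0,0,0,0,0,0,0.6])

```text
clock: 11.22
tcp_pos: [0.6704, 0.2373, 0.2627]
eef_rot: [-0.066, 0.998, -0.0, -0.003]
ft_force: [0.6, 0.2, -0.0]
grip_width: 0.0512
```

Run:
```python
from h import *
for n in('top','side'):
    d=grab(n);save(d,n+'2.png');P=pts(d);hsv=cv2.cvtColor(d['image'],cv2.COLOR_RGB2HSV)
    b=cv2.inRange(hsv,(105,120,40),(130,255,255))>0
    for nm,yr in(('one',(-.36,-.13)),('two',(.11,.34)),('sample',(-.1,.1))):
        m=b&(P[...,1]<yr[1])&(P[...,1]>yr[0])&(P[...,2]>.066)&(P[...,2]<.09)
        v,u=np.nonzero(m);r=cv2.minAreaRect((ray(d,np.c_[u,v],.078)[:,:2]*1000).astype('f4'));print(n,nm,m.sum(),np.median(P[m][:,2]).round(4),cv2.boxPoints(r).round().tolist())
a=cv2.absdiff(cv2.imread('pics/side0.png'),cv2.imread('pics/side2.png'))
s=env.sense();print(s['clock'],s['tcp_pos'],s['ft_force'])
```

```text
top one 1078 0.0787 [[533.0, -298.0], [633.0, -330.0], [672.0, -209.0], [572.0, -177.0]]
top two 461 0.0786 [[440.0, 195.0], [450.0, 142.0], [554.0, 162.0], [544.0, 214.0]]
top sample 764 0.0788 [[496.0, 65.0], [502.0, -61.0], [605.0, -57.0], [600.0, 69.0]]
side one 534 0.0778 [[540.0, -274.0], [642.0, -306.0], [676.0, -197.0], [574.0, -165.0]]
side two 1654 0.0786 [[432.0, 279.0], [450.0, 148.0], [553.0, 162.0], [535.0, 293.0]]
side sample 542 0.0783 [[498.0, 76.0], [502.0, -58.0], [606.0, -55.0], [602.0, 79.0]]
11.325 [0.6704894  0.23739827 0.26302015] [-0.15996172 -0.11422135  0.03767182]
```

View pics/top2.png

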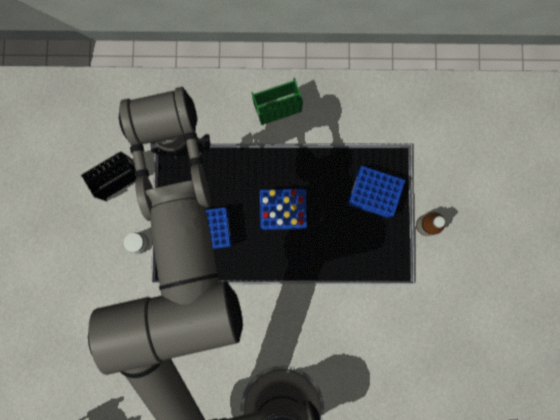

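View pics/side2.png

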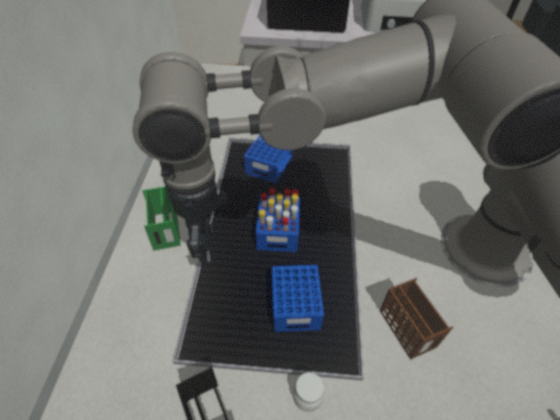

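Top and side views show both racks upright inside the tray, at side pixels (298,298) and (268,158), with grid tops at 78 to 79 mm. The sample rack (278,220), bottle (top view 432,222) and jar (310,390) are where they were, and the arm is clear. I hand in.

```bash
python3 -c "
from workcell import env
print(env.finish_job())"
```

```text
the job is handed in; nothing more can be done
None
```

Both toppled racks now stand upright on their feet, wholly inside the tray, and the job was handed in at about 11.3 s. I pushed each with the half-open fingertips on its grid face: rack_one away from the robot, then rack_two toward it. Each rolled over its foot edge, which stayed down on the mat as far as the pictures show.

**Last checks:**
- **Height:** both grid tops measured 78 to 79 mm above the bench (mat 6 mm plus rack 72 mm).
- **Margins:** rack_one is about 35 mm from the right wall. rack_two is about 70 mm or more from the near and left walls.
- **Bystanders:** the sample rack, bottle and jar showed no movement in the pictures. The sample rack was also re-measured, with its grid top at 78 to 79 mm; the bottle and jar were checked by eye only.
- **Arm:** it ended clear of everything, and the wrist-force readings stayed under about 2 N.

**Disagreements:**
- The side view put points along the racks' long (y) direction about 10 mm off the top view. In x the two views agreed to about 2 mm before the pushes, and the roll depended on x.
- In the last top picture the arm partly hid rack_two, so its full footprint comes from the side view.

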